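# Block a press head in its transport crate with a spacer and a wedge

## Robot

A 7-joint arm with a two-finger parallel gripper is mounted at the origin on the work surface. World frame = base frame: x ahead of the robot, y to its left, z up, the work surface at z = 0. Lengths are in m, angles in rad, forces in N, time in s.
With the tool pointing down it reaches from about 0.4 to 0.85 m from the base axis. Payload 10.4 kg.
Tool frame: the origin (TCP) lies on the centre line of the jaws, within the pads' length; the fingertips stand 14 mm ahead of it and the grasp point (between the pads) lies 5 mm behind it; z points along the fingers, y is the line along which they close (so a half turn about z gives the same grasp; the last joint's range is limited). The gripper opens to 85 mm and grips with 20 to 120 N. Pads are 22 mm wide; open, the fingers measure 114 mm over their backs; the gripper's body (76 mm by 85 mm) begins 54 mm behind the grasp point. The pads swing forward as they close: fully open they stand 13 mm farther back than shut.
Start: joints at [-1.205, 0.332, -0.065, 1.46, 0.022, 1.35, -0.088], TCP at [0.237, 0.578, 0.245] pointing down, gripper open.
Joint ranges: [-2.6, 2.6], [-0.5, 2.12], [-1.47, 1.34], [0.16, 2.42], [-1.27, 4.41], [0.06, 2.06], [-2.6, 2.6]. Speed limits (rad/s): [2.22, 2.22, 2.79, 2.79, 3.14, 3.14, 3.14].

## Interface

Orientations are given as a rotation vector (axis times angle).
In Python, from station import ctrl gives the robot as it stands.
- The arm moves only by the tool move_arm, never from a script. Its argument "increments" is a list of rows, each a list of 3 entries, a list of its own where there are three numbers: the closure, from -1 (fully open) to 1 (shut), then the shift along the world's x, y, z normalised to -1 to 1, where 1 is 0.05 m, then the turn about the world's z normalised to -1 to 1, where 1 is 5 degrees. A call has 1 to 10 rows; each row shifts and turns the commanded pose from where the row before left it; what a row does not reach is not made up. A row lasts 1/8 s, in which the tool goes at most 62.5 mm and 10.7 degrees, less where a joint would pass 70% of its speed; a pose out of reach is approached as far as the arm can. A call with a number of a shift or a turn outside -1 to 1 is refused whole. A call with a gripper value outside its range is refused whole. The fingers move at their own pace and stop on an object; "grip_force" is the grip in N (left out, the last holds). Time passes only in rows, so rows that do not move let the fingers close. It gives the time, the measured TCP pose, the force, the opening and the grip force at its end, in the units of the state.
- ctrl.observe(): the state, without advancing time (a new reading comes with each control period).
- ctrl.get_image(name): name is "side" or "top"; returns a dict with "frame" (420x560x3 uint8, red, green, blue), "z_map" (420x560 float32, m along the optical axis (not along the pixel's ray), 0 where there is no reading), "fx", "fy", "cx", "cy" (pixels), "rvec" (rotation vector, rad) and "tvec" (3), from world to camera coordinates, as OpenCV has them. Camera axes: x right, y down, z forward; pixel columns grow to the right and rows downward; lengths in m; the calibration is good to about 2 mm. A picture is of the moment at which its call begins.
- ctrl.hand_in(): hands the job in; it is judged then, once.
The state is a dict: "t": time; "joint_positions": joint angles; "joint_vel": joint speeds; "tau": joint torques, N m; "eef_pos": TCP position; "tcp_rot": TCP orientation; "contact_force": force on the tool from outside, world axes, zero at the start; "moment": the same for the moment, N m; "width": finger opening in m; "gripper_force": force on a finger pad.
Only numpy, scipy, OpenCV 4.12 (cv2) and the standard library are available. Lean on these libraries where they do the work, as an engineer would, in place of code of your own. Each camera call takes 0.05 s, during which the arm holds its last target. There are 200 camera calls.

## Task

Block the press head in its open crate so that it cannot shift: slide it fully home against the end board on the side away from the partition, then stand the tapered spacer that suits the leftover gap in it, flat face against the head. Then drive the wedge, thin end first, through the doorway along the partition with a few firm pushes on its heel, letting it square itself in between, until all is jammed tight and stays so. With the right spacer a good part of the wedge lies alongside it before its thin end reaches the back board; leave the thread cone, organiser and hammer alone.

Things in the scene. Friction and masses are not known exactly. Their poses are not given: they have to be found in the camera images.
- crate: Low open plywood crate, fixed. Origin on the bench under the middle of its floor (10 mm thick); inner space x -50..50, y -107.5..107.5 mm; boards 12 mm thick, tops 55 mm above the bench. The end board the head must meet has its inner face at y = +107.5; the back board's inner face is x = +50, away from the robot. x points from the doorway to the back board.
- doorway (a point): Middle of the doorway in the crate's front board, at floor height (10 mm above the bench); axes as the crate's. The doorway is open from crate y = -87 to +10 mm. In front of it the 10 mm floor goes on as a sill out to crate x = -142 mm (y -84..10). The wedge goes in here along +x.
- partition: Partition across the crate, 45 mm high (top 55 mm above the bench), 100 mm long in x; axes as the crate's. Origin at crate x = 0, crate y in -66.5..-53.5 mm. Its facing board, towards the head (+y face at y = +7.5 mm), sits on rubber and gives 1 mm per 4 N, at most 4 mm. With the head home the gap from facing to head equals the origin's distance from the crate's origin along y.
- press_head: Dark teal cast block loose in the crate, 92 (x) x 100 (y) x 48 mm, 0.6 to 1.0 kg, with a central upright grip rib on top, 60 (x) x 16 (y) mm, 48 to 90 mm above the underside. Origin at the centre of the underside, on the crate's floor. Starts 20 to 35 mm short of home, which is crate y = +57.5 mm (x play 4 mm either way). Sliding it takes 3 to 11 N.
- spacer_thin: Wooden tapered spacer, 80 mm long (x -40..40), 45 mm high. Origin on the underside. Flat face at y = +20 mm; sloping face (1 in 5) looks to -y: at y = -10 at the x = -40 end (30 mm thick), y = -26 at the x = +40 end (46 mm thick). In the crate its axes go parallel to the crate's: flat face to the head, thick end towards the back board, standing on the floor.
- thin_lug (a point): Middle of spacer_thin's grip lug on top, 40 (x) x 24 (y) mm, from 45 to 90 mm above the underside; the point is at x = 8, y = 8, z = 67 mm of the spacer.
- spacer_thick: As spacer_thin, same length, height and flat face (y = +20 mm), but 6.5 mm thicker all along: sloping face at y = -16.5 mm at the x = -40 end (36.5 mm thick) and y = -32.5 mm at the x = +40 end (52.5 mm thick).
- thick_lug (a point): Middle of spacer_thick's grip lug, the same lug in the same place as on spacer_thin.
- wedge: Wooden wedge 140 mm long (x = -70 thick heel, +70 thin end), 45 mm high. Origin on the underside. Flat face at y = -16 mm, to run along the partition; sloping face (1 in 5, matches the spacers) looks to +y, from y = +30 at the heel (46 mm thick) to y = +2 at the thin end (18 mm thick). On top a grip lug, x -30..6, y -16..8, 45 to 90 mm high.
- wedge_heel (a point): Middle of the wedge's heel end face (46 wide, 45 mm high; the lug begins 40 mm farther in). Here it is driven, in 2 or 3 pushes of 12 to 20 N: a gripped or held heel can stand askew and spring loose when let go, so back off and push again. Once it touches both sides, 5 mm of drive tightens by 1 mm. The heel ends up outside the crate, over the sill.
- wedge_tip (a point): Middle of the lower edge of the wedge's thin end. When jammed with the suitable spacer it lies between crate x = -10 and +49 mm.
- thread_cone: Bystander: cone of thread on the bench, 68 mm wide, 112 mm high, origin at the centre of its underside.
- organiser: Bystander: grey divided tray 70 x 200 x 40 mm, origin at the centre of its underside.
- mallet: Bystander: hammer lying on the bench, about 0.3 m long, origin under its middle.
There are look-alikes about, which are no part of the job. Leave any blue or yellow look-alike of the spacer_thick alone.

How it is judged:
By the outcome, as a careful person would: the job done as asked, in the order asked, and still so for the second after the job is handed in, with the robot touching nothing.
It also fails if it takes over 72 s, if anything falls off the work surface, if the arm or the gripper's body presses on something with over 40 N, if the wrist force passes 120 N, or if a joint passes its speed limit or range.

## Working session

There is one attempt and no reset: what is moved stays moved. The work goes in short steps, Python scripts to look and compute and a tool call to move; the robot and the scene stay as the last step left them, time stands still between calls to the robot, and variables do not carry over. Pictures are saved under pics/ and viewed, at most 10 in all, crops included, and the job is handed in when it is done.

Besides the shell and the picture viewer there is one more tool, called after "Call:" as name(argument=value, ...), one argument or row to a line, values as JSON. move_arm: Moves the arm, as the interface text tells. Scaled input: -1 to 1 covers 0.05 m each way for a shift and 5 degrees each way for a turn. Its arguments: {"type":"object","properties":{"increments":{"type":"array"},"grip_force":{"type":"number"}},"required":["increments"]}

```bash
mkdir -p pics; cat > h.py <<'E'
import numpy as np, cv2
from station import ctrl
def cap(n,save=None):
    im=ctrl.get_image(n)
    if save: cv2.imwrite('pics/'+save,im['frame'][:,:,::-1])
    R,_=cv2.Rodrigues(np.array(im['rvec'],float)); t=np.array(im['tvec'],float)
    z=im['z_map']; v,u=np.mgrid[:z.shape[0],:z.shape[1]]
    c=np.stack([(u-im['cx'])/im['fx']*z,(v-im['cy'])/im['fy']*z,z],-1)
    P=(c-t)@R; P[z==0]=np.nan
    return im,P
E
python3 - <<'E'
from h import *
for n in('top','side'):
    im,P=cap(n,n+'0.png'); np.save(n+'P.npy',P); np.save(n+'F.npy',im['frame'])
    R=cv2.Rodrigues(np.array(im['rvec'],float))[0]; print(n,-R.T@np.array(im['tvec']),R.round(2).tolist())
s=ctrl.observe(); print(s)
E
```

```text
top [0.30396062 0.01417662 1.24533795] [[-0.07, -1.0, -0.0], [-0.97, 0.07, -0.23], [0.23, -0.01, -0.97]]
side [ 0.2042527  -0.57997381  0.71631025] [[0.85, -0.53, 0.01], [-0.34, -0.57, -0.75], [0.4, 0.63, -0.66]]
{'t': 0.1, 'joint_positions': array([-1.20460224,  0.33281387, -0.06466499,  1.46086247,  0.02157378,
        1.34990301, -0.08848716]), 'joint_vel': array([ 2.63802540e-04, -1.86908430e-03, -4.55984500e-04, -1.81478007e-03,
       -6.24987835e-05,  1.80153727e-03,  3.12695324e-04]), 'tau': array([ 2.13813619e-03, -6.26743841e+01,  4.97879635e-02, -3.92431104e+01,
        1.64706405e-02,  6.94469927e-03, -1.24746830e-05]), 'eef_pos': array([0.23681232, 0.57805077, 0.24458969]), 'tcp_rot': array([-6.06847498e-01, -3.08221402e+00,  2.00454893e-03]), 'contact_force': array([ 0.31700638, -0.35237047,  0.51928367]), 'moment': array([-0.01940476, -0.03976238, -0.04994212]), 'gripper_force': 0.0, 'width': 0.08552473005344921}
```

View pics/top0.png

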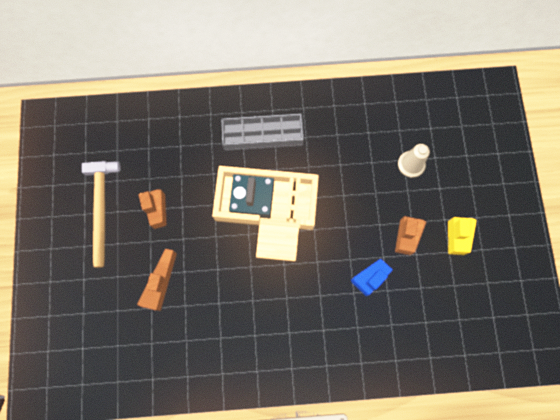

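View pics/side0.png

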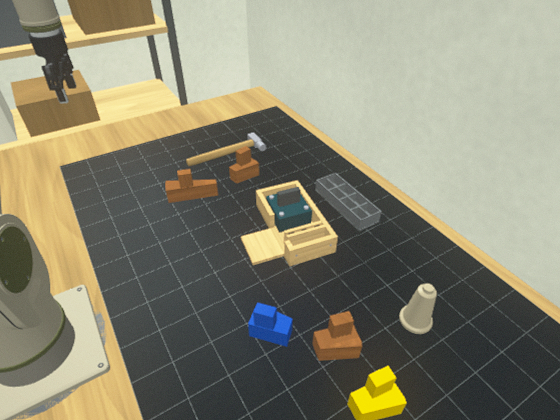

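The top view (+x up, +y left) shows the crate at about (265,197) with the head on its left. Brown spacers are at (153,208) and (409,235), the wedge at (157,280), and blue and yellow decoys at (372,277) and (461,236). Next I fit poses.

```bash
cat > fit.py <<'E'
from h import *
from scipy.optimize import minimize
from matplotlib.path import Path if False else None
E
cat > fit.py <<'E'
from h import *
from scipy.optimize import minimize
def sd(poly,p):
    poly=np.float32(poly*1000).reshape(-1,1,2)
    return np.array([cv2.pointPolygonTest(poly,(float(a),float(b)),True) for a,b in p*1000])
def tr(poly,q): 
    c,s=np.cos(q[2]),np.sin(q[2]); return poly@np.array([[c,s],[-s,c]])+q[:2]
SP=lambda e:np.array([[-40,20],[40,20],[40,-26-e],[-40,-10-e]])/1e3
W=np.array([[-70,-16],[70,-16],[70,2],[-70,30]])/1e3
LS=np.array([[-12,-4],[28,-4],[28,20],[-12,20]])/1e3
LW=np.array([[-30,-16],[6,-16],[6,8],[-30,8]])/1e3
def cost(q,body,lug,pb,pl):
    # points should lie inside, and the outline be filled (coverage by grid)
    B=tr(body,q);L=tr(lug,q); c=0
    for poly,p in((B,pb),(L,pl)):
        d=sd(poly,p); c+=np.mean(np.clip(-d,0,15)**2) 
    return c
def fit(body,lug,pb,pl):
    best=None; m=pb.mean(0)
    for a in np.arange(-np.pi,np.pi,np.pi/6):
        # penalise mean offset of empty area: use point coverage
        def f(q):
            c=cost(q,body,lug,pb,pl)
            return c
        r=minimize(f,[*m,a],method='Nelder-Mead',options=dict(initial_simplex=np.array([[*m,a],[m[0]+.02,m[1],a],[m[0],m[1]+.02,a],[*m,a+.3]]),xatol=1e-5,fatol=1e-4,maxiter=250))
        if best is None or r.fun<best.fun:best=r
    return best
E
python3 - <<'E'
from fit import *
d={}
T=np.load('topP.npy');TF=np.load('topF.npy').astype(int);S=np.load('sideP.npy');SF=np.load('sideF.npy').astype(int)
P=np.r_[T.reshape(-1,3),S.reshape(-1,3)];F=np.r_[TF.reshape(-1,3),SF.reshape(-1,3)]
src=np.r_[np.zeros(T[...,0].size),np.ones(S[...,0].size)]
hsv=cv2.cvtColor(np.uint8(F)[None],cv2.COLOR_RGB2HSV)[0].astype(int)
brown=((hsv[:,0]<14))&(hsv[:,1]>130)&(hsv[:,2]>60)&(P[:,2]>.005)&(P[:,2]<.12)
for name,(r,c) in dict(A=(208,153),B=(235,409),Wd=(280,157)).items():
    m=T[r,c][:2]; k=brown&(np.hypot(*(P[:,:2]-m).T)<.1)
    p=P[k];s=src[k]
    for i in(0,1):
        q=p[s==i];h=np.histogram(q[:,2],bins=np.arange(0,.105,.005))[0]; print(name,i,m.round(3),h)
    np.save(name+'.npy',np.c_[p,s])
# crate tops
c=T[197,265][:2]
k=(np.hypot(*(P[:,:2]-c).T)<.25)&(P[:,2]>.03)&(src==0)&(hsv[:,1]<150)
print(c,np.histogram(P[k][:,2],bins=np.arange(.03,.12,.005)))
k&=(abs(P[:,2]-.055)<.006)&(hsv[:,0]>10)&(hsv[:,0]<35)&(hsv[:,1]>40)
q=np.float32(P[k][:,:2]*1000); r=cv2.minAreaRect(q);print(len(q),r,cv2.boxPoints(r).round(1).tolist())
np.save('crate.npy',P[k])
E
```

```text
A 0 [0.604 0.295] [  0  16  22  20  23  19  24  26 125 154  23  11  12  12  11  12  14  59
  94   6]
A 1 [0.604 0.295] [0 9 3 8 3 4 3 7 9 2 0 2 4 2 2 3 3 4 0 0]
B 0 [ 0.494 -0.287] [  0  20  19  16  21  17  16  23 138 161  23   8  11  14   9  16  10  75
  80   5]
B 1 [ 0.494 -0.287] [ 0 12 16  6 11 14  8 15 42 40  7  7  9  4  6  9  5 12  2  0]
Wd 0 [0.434 0.284] [  0  32  26  32  29  33  28  34 203 324  30  10   8  11  10   8  10  52
  62   3]
Wd 1 [0.434 0.284] [ 0  8 14  9  8  8  8 13 17 11  2  4  3  4  1  2  3  2  0  0]
[0.61419487 0.03295227] (array([ 340,  443,  326,  152,  762, 1686,  505,   46,    6,   10,    6,
          6,    8,   80,   97,    1,    0]), array([0.03 , 0.035, 0.04 , 0.045, 0.05 , 0.055, 0.06 , 0.065, 0.07 ,
       0.075, 0.08 , 0.085, 0.09 , 0.095, 0.1  , 0.105, 0.11 , 0.115]))
1454 ((620.65625, 32.587066650390625), (239.4198760986328, 126.30381774902344), 80.35163116455078) [[538.2999877929688, -74.80000305175781], [662.9000244140625, -96.0], [703.0, 140.0], [578.5, 161.1999969482422]]
```

```bash
cat > sil.py <<'E'
from h import *
from scipy.optimize import minimize
SP=lambda e:np.array([[-40,20],[40,20],[40,-26-e],[-40,-10-e]])/1e3
W=np.array([[-70,-16],[70,-16],[70,2],[-70,30]])/1e3
LS=np.array([[-12,-4],[28,-4],[28,20],[-12,20]])/1e3
LW=np.array([[-30,-16],[6,-16],[6,8],[-30,8]])/1e3
K=4
def mask(im):
    h=cv2.cvtColor(im['frame'],cv2.COLOR_RGB2HSV).astype(int)
    m=((h[...,0]<14)|(h[...,0]>174))&(h[...,1]>110)&(h[...,2]>30)
    return m.astype(np.float32)
def render(im,q,body,lug,win,z0=0):
    c,s=np.cos(q[2]),np.sin(q[2]);R=np.array([[c,s],[-s,c]])
    Km=np.array([[im['fx'],0,im['cx']],[0,im['fy'],im['cy']],[0,0,1.]])
    out=np.zeros(((win[3]-win[1])*K,(win[2]-win[0])*K),np.uint8)
    for poly,za,zb in((body,0,.045),(lug,.045,.09)):
        xy=poly@R+q[:2]
        pts=np.r_[np.c_[xy,np.full(4,za+z0)],np.c_[xy,np.full(4,zb+z0)]]
        uv=cv2.projectPoints(pts,np.array(im['rvec'],float),np.array(im['tvec'],float),Km,None)[0][:,0]
        uv=(uv+.5-np.array(win[:2]))*K-.5
        cv2.fillConvexPoly(out,cv2.convexHull(np.int32(np.round(uv*16))),1,lineType=8,shift=4)
    return out
def fit(ims,px,body,lug,ang0,z0=0,cen=None,n=24):
    wins=[]
    for im in ims:
        Km=np.array([[im['fx'],0,im['cx']],[0,im['fy'],im['cy']],[0,0,1.]])
        u,v=cv2.projectPoints(np.array([[*cen,.03]]),np.array(im['rvec'],float),np.array(im['tvec'],float),Km,None)[0][0,0]
        r=45; w=(max(int(u)-r,0),max(int(v)-r,0),min(int(u)+r,560),min(int(v)+r,420)); m=mask(im)[w[1]:w[3],w[0]:w[2]]
        nn,l=cv2.connectedComponents((m>0).astype(np.uint8))
        # keep the component nearest the centre
        d=np.array([np.min(np.hypot(*(np.argwhere(l==i)-[v-w[1],u-w[0]]).T)) -.02*np.sum(l==i) for i in range(1,nn)])
        m=(l==1+np.argmin(d)).astype(np.float32)
        wins.append((im,w,cv2.resize(m,None,fx=K,fy=K,interpolation=cv2.INTER_LINEAR)>.5))
    def f(q):
        return np.mean([1-(a&b).sum()/(a|b).sum() for a,b in((render(im,q,body,lug,w,z0)>0,m) for im,w,m in wins)])
    best=None
    for a in ang0:
        s=np.array([[*cen,a]]*4);s[1,0]+=.015;s[2,1]+=.015;s[3,2]+=.25
        r=minimize(f,s[0],method='Nelder-Mead',options=dict(initial_simplex=s,xatol=2e-5,fatol=1e-5))
        if best is None or r.fun<best.fun:best=r
    s=np.array([best.x]*4);s[1,0]+=.004;s[2,1]+=.004;s[3,2]+=.05
    return minimize(f,best.x,method='Nelder-Mead',options=dict(initial_simplex=s,xatol=2e-5,fatol=1e-5))
E
python3 - <<'E'
from sil import *
ims=[ctrl.get_image(n) for n in('top','side')]
A=np.arange(-np.pi,np.pi,np.pi/6)
for n,c in dict(A=(.604,.295),B=(.494,-.287)).items():
    for e in(0,6.5):
        r=fit(ims,None,SP(e),LS,A,cen=c); print(n,e,r.x.round(4),np.degrees(r.x[2]).round(1),round(r.fun,3))
r=fit(ims,None,W,LW,A,cen=(.434,.284)); print('W',r.x.round(4),np.degrees(r.x[2]).round(1),r.fun)
# crate
C=np.load('crate.npy')[:,:2]
P=np.load('topP.npy').reshape(-1,3)
q=minimize(lambda q:0,[0]).x
yaw=np.radians(-9.65);best=None
def loc(p,q):
    c,s=np.cos(q[2]),np.sin(q[2]); return (p[:,:2]-q[:2])@np.array([[c,-s],[s,c]])
def f(q):
    l=loc(C,q)*1000; ax,ay=abs(l[:,0]),abs(l[:,1])
    d=np.maximum(ax-62,ay-119.5)
    return np.mean(np.clip(d,0,8)**2)+np.mean(np.where((ax<50)&(ay<107.5)&(ay>85),np.clip(np.minimum(50-ax,107.5-ay),0,8)**2,0))
r=minimize(f,[.6207,.0326,yaw],method='Nelder-Mead',options=dict(initial_simplex=np.array([[.6207,.0326,yaw],[.624,.0326,yaw],[.6207,.036,yaw],[.6207,.0326,yaw+.03]])))
print('crate',r.x,np.degrees(r.x[2]),r.fun); np.save('q.npy',r.x)
l=loc(P,r.x)*1000;z=P[:,2]
k=(abs(l[:,0])<42)&(abs(z-.055)<.007)
print(np.c_[np.arange(-124,124,4),np.histogram(l[k,1],bins=np.arange(-124,128,4))[0]].tolist())
k=(abs(l[:,0])<60)&(abs(l[:,1])<100)&(z>.092); print('rib',np.median(l[k],0),l[k].min(0),l[k].max(0),cv2.minAreaRect(np.float32(l[k]))[1:])
k=(abs(l[:,0])<42)&(z<.02)&(z>.004)
print('floor',np.histogram(l[k,1],bins=np.arange(-124,128,8))[0].tolist())
E
```

```text
A 0 [0.6146 0.2997 0.2269] 13.0 0.557
A 6.5 [0.6143 0.3027 0.3055] 17.5 0.592
B 0 [ 0.5047 -0.2966  2.9622] 169.7 0.609
B 6.5 [ 0.5034 -0.3005 -0.2849] -16.3 0.574
W [ 0.4445  0.2944 -0.3024] -17.3 0.5759169417537586
crate [ 0.62067383  0.0322268  -0.17062744] -9.776232037704988 0.012896240273119223
[[-124, 0], [-120, 48], [-116, 60], [-112, 59], [-108, 13], [-104, 0], [-100, 0], [-96, 0], [-92, 0], [-88, 0], [-84, 0], [-80, 20], [-76, 58], [-72, 49], [-68, 25], [-64, 38], [-60, 57], [-56, 39], [-52, 0], [-48, 0], [-44, 0], [-40, 0], [-36, 0], [-32, 0], [-28, 0], [-24, 0], [-20, 0], [-16, 57], [-12, 57], [-8, 43], [-4, 47], [0, 45], [4, 54], [8, 53], [12, 57], [16, 55], [20, 56], [24, 41], [28, 10], [32, 7], [36, 9], [40, 8], [44, 28], [48, 54], [52, 46], [56, 41], [60, 41], [64, 44], [68, 37], [72, 35], [76, 53], [80, 51], [84, 3], [88, 0], [92, 0], [96, 0], [100, 0], [104, 20], [108, 57], [112, 60], [116, 51], [120, 0]]
rib [-1.70880818 33.72698651] [-31.13314601  25.97561642] [28.25707285 42.51112569] ((16.3162899017334, 59.34897994995117), 89.4769515991211)
floor [3, 0, 100, 104, 106, 86, 5, 31, 7, 107, 109, 105, 109, 64, 0, 0, 0, 0, 0, 0, 0, 0, 0, 0, 0, 0, 22, 100, 111, 7, 0]
```

```bash
python3 - <<'E'
from sil import *
q=np.load('q.npy');c,s=np.cos(q[2]),np.sin(q[2]);R=np.array([[c,-s],[s,c]])
tiles=[]
for n in('top','side'):
    im=ctrl.get_image(n)
    Km=np.array([[im['fx'],0,im['cx']],[0,im['fy'],im['cy']],[0,0,1.]])
    # rectified: columns = crate y from -130..130, rows x from 70..-70, 3 px/mm
    yy,xx=np.meshgrid(np.arange(-130,130,1/3),np.arange(70,-70,-1/3))
    w=np.c_[np.c_[xx.ravel(),yy.ravel()]/1000@R.T+q[:2],np.full(xx.size,.055)]
    uv=cv2.projectPoints(w,np.array(im['rvec'],float),np.array(im['tvec'],float),Km,None)[0][:,0].astype(np.float32)
    r=cv2.remap(im['frame'],uv[:,0].reshape(xx.shape),uv[:,1].reshape(xx.shape),cv2.INTER_CUBIC)
    tiles.append(r[:, :780])
    g=r.mean(2)[90:330].mean(0); gy=yy[0]
    gr=np.gradient(cv2.GaussianBlur(g[None],(0,0),1.5)[0])*3
    i=[k for k in range(2,len(gr)-2) if abs(gr[k])>2 and abs(gr[k])==abs(gr[k-2:k+3]).max()]
    print(n,[(gy[k].round(1),gr[k].round(1)) for k in i])
    m=mask(im)
    nn,l,st,ce=cv2.connectedComponentsWithStats(m.astype(np.uint8)); print([(x[4],*x[:4]) for x in st[1:] if x[4]>60])
out=np.vstack([t[::2*1,::1][:,:] if 0 else cv2.resize(t,(560,300)) for t in tiles])
cv2.imwrite('pics/rect.png',out[:,:,::-1])
E
```

```text
top [(np.float64(-127.0), np.float64(-2.3)), (np.float64(-121.7), np.float64(38.6)), (np.float64(-68.7), np.float64(-27.4)), (np.float64(-63.7), np.float64(27.1)), (np.float64(-17.0), np.float64(-36.2)), (np.float64(-12.3), np.float64(6.6)), (np.float64(-7.7), np.float64(7.8)), (np.float64(4.3), np.float64(-8.1)), (np.float64(26.0), np.float64(-3.9)), (np.float64(31.7), np.float64(6.9)), (np.float64(44.3), np.float64(-2.5)), (np.float64(48.3), np.float64(7.1)), (np.float64(54.3), np.float64(2.4)), (np.float64(64.3), np.float64(7.8)), (np.float64(76.7), np.float64(-18.9)), (np.float64(82.0), np.float64(34.0)), (np.float64(101.7), np.float64(-19.3)), (np.float64(106.0), np.float64(18.2)), (np.float64(120.7), np.float64(-40.7)), (np.float64(125.3), np.float64(4.4)), (np.float64(128.7), np.float64(-2.2))]
[(np.int32(750), np.int32(138), np.int32(189), np.int32(28), np.int32(40)), (np.int32(740), np.int32(395), np.int32(216), np.int32(31), np.int32(39)), (np.int32(1023), np.int32(137), np.int32(248), np.int32(39), np.int32(63))]
side [(np.float64(-120.0), np.float64(14.7)), (np.float64(-107.3), np.float64(-13.5)), (np.float64(-100.0), np.float64(2.3)), (np.float64(-95.0), np.float64(-3.6)), (np.float64(-77.7), np.float64(14.0)), (np.float64(-69.7), np.float64(-20.0)), (np.float64(-62.7), np.float64(16.9)), (np.float64(-52.7), np.float64(-25.2)), (np.float64(-12.0), np.float64(3.9)), (np.float64(0.3), np.float64(3.5)), (np.float64(12.3), np.float64(-5.3)), (np.float64(75.7), np.float64(3.9)), (np.float64(91.7), np.float64(6.1)), (np.float64(107.0), np.float64(11.0)), (np.float64(120.3), np.float64(-22.3)), (np.float64(128.3), np.float64(2.0))]
[]
```

View pics/rect.png

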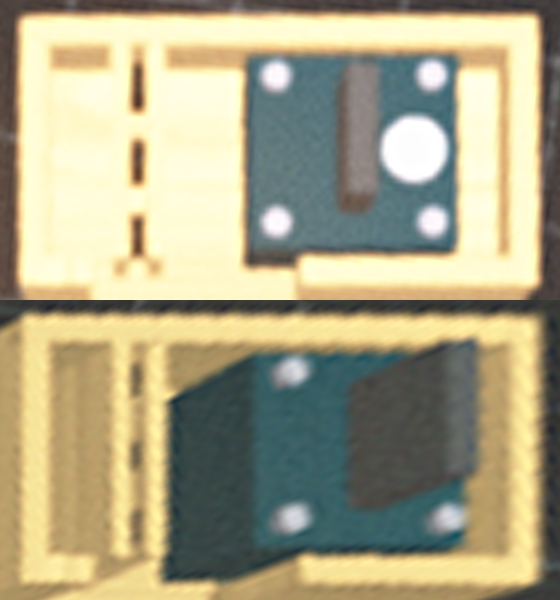

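The rectified side view shows the facing's head-side face at crate y ≈ -53, so the gap is about 60.5 mm. That points to the thick spacer. Next I fit the spacers and the wedge.

```bash
python3 - <<'E'
import re
s=open('sil.py').read()
s=s.replace("def mask(im):\n","def mask(im):\n    side=abs(im['tvec'][0])>-1 and im.get('side',False)\n").replace("(h[...,0]<14)","(h[...,0]<(17 if side else 14))").replace("(h[...,1]>110)","(h[...,1]>(95 if side else 110))")
open('sil.py','w').write(s)
from sil import *
ims=[ctrl.get_image(n) for n in('top','side')]; ims[1]['side']=True
h=cv2.cvtColor(ims[1]['frame'],cv2.COLOR_RGB2HSV); print(h[345,335],h[325,342],h[188,190],h[172,243],h[150,200],h[200,85])
nn,l,st,ce=cv2.connectedComponentsWithStats(mask(ims[1]).astype(np.uint8)); print([(x[4],*x[:4]) for x in st[1:] if x[4]>60])
A=np.arange(-np.pi,np.pi,np.pi/6)
for n,c in dict(A=(.604,.295),B=(.494,-.287)).items():
    for e in(0,6.5):
        r=fit(ims[:1],None,SP(e),LS,A,cen=c); print(n,e,r.x.round(4),np.degrees(r.x[2]).round(1),round(r.fun,3))
r=fit(ims[:1],None,W,LW,A,cen=(.434,.284)); print('W',r.x.round(4),np.degrees(r.x[2]).round(1),r.fun)
E
```

```text
[ 15 163 183] [ 15 159 117] [ 15 146 115] [ 14 153 127] [21 24 73] [45 18 85]
[(np.int32(739), np.int32(229), np.int32(146), np.int32(30), np.int32(37)), (np.int32(1154), np.int32(165), np.int32(169), np.int32(53), np.int32(34)), (np.int32(1789), np.int32(313), np.int32(311), np.int32(50), np.int32(50))]
A 0 [0.6146 0.2997 0.2261] 13.0 0.112
A 6.5 [0.6141 0.3027 0.3011] 17.3 0.179
B 0 [ 0.5048 -0.2961 -3.3024] -189.2 0.208
B 6.5 [ 0.5034 -0.3004 -0.2869] -16.4 0.147
W [ 0.4449  0.2943 -0.2994] -17.2 0.15163590604026844
```

```bash
python3 - <<'E'
from sil import *
ims=[ctrl.get_image(n) for n in('top','side')]; ims[1]['side']=True
A=np.arange(-np.pi,np.pi,np.pi/6)
for n,c in dict(A=(.604,.295),B=(.494,-.287)).items():
    for e in(0,6.5):
        r=fit(ims,None,SP(e),LS,A,cen=c); print(n,e,r.x.round(4),np.degrees(r.x[2]).round(1),round(r.fun,3))
r=fit(ims,None,W,LW,A,cen=(.434,.284)); print('W',r.x.round(4),np.degrees(r.x[2]).round(1),r.fun)
# lugs from depth
for n in('A','B','Wd'):
    p=np.load(n+'.npy'); p=p[p[:,3]==0]
    k=p[:,2]>.084; rr=cv2.minAreaRect(np.float32(p[k,:2]*1000)); print(n,'lug',rr)
    k=(p[:,2]>.039)&(p[:,2]<.05); print('  body',[b.round(0).tolist() for b in cv2.approxPolyDP(cv2.convexHull(np.float32(p[k,:2]*1000)),5,True)[:,0]])
E
```

```text
A 0 [0.6145 0.2997 0.2205] 12.6 0.076
A 6.5 [0.6145 0.3022 0.273 ] 15.6 0.133
B 0 [ 0.5041 -0.3005 -0.2781] -15.9 0.16
B 6.5 [ 0.5042 -0.3    -0.2894] -16.6 0.099
W [ 0.4449  0.2943 -0.2987] -17.1 0.09288034684614965
A lug ((620.3502807617188, 308.26641845703125), (40.43059539794922, 24.501811981201172), 11.854310989379883)
  body [[657.0, 291.0], [652.0, 310.0], [595.0, 315.0], [508.0, 276.0], [511.0, 268.0], [651.0, 282.0]]
B lug ((513.1387329101562, -293.41009521484375), (24.567914962768555, 40.78407287597656), 70.90217590332031)
  body [[547.0, -292.0], [472.0, -268.0], [462.0, -304.0], [530.0, -338.0]]
Wd lug ((432.1037902832031, 292.8337707519531), (24.860990524291992, 35.92335891723633), 72.301025390625)
  body [[511.0, 275.0], [389.0, 342.0], [375.0, 300.0], [500.0, 259.0]]
```

Call:
move_arm(
  increments=[
    [-1, [0.7, -0.92, 0], 0.25],
    [-1, [0.7, -0.92, 0], 0.25],
    [-1, [0.7, -0.92, 0], 0.25],
    [-1, [0.7, -0.92, 0], 0.25],
    [-1, [0.7, -0.92, 0], 0.25],
    [-1, [0.7, -0.92, 0], 0.25],
    [-1, [0.7, -0.92, 0], 0.25],
    [-1, [0.7, -0.92, 0], 0.25],
    [-1, [0.7, -0.92, 0], 0.25],
    [-1, [0.7, -0.92, 0], 0.25],
  ],
  grip_force=40,
)

```text
t: 1.75
eef_pos: [0.5879, 0.1169, 0.2456]
tcp_rot: [0.266, 3.13, 0.001]
contact_force: [0.9, 0.3, 0.1]
width: 0.0856
gripper_force: 0.0
```

Call:
move_arm(
  increments=[
    [-1, [0.37, -0.51, -0.4], 0],
    [-1, [0.37, -0.51, -0.4], 0],
    [-1, [0, 0, -0.8], 0],
    [-1, [0, 0, -0.8], 0],
    [-1, [0, 0, -0.5], 0],
    [-1, [0, 0, -0.3], 0],
    [-1, [0, 0, 0], 0],
    [0.6, [0, 0, 0], 0],
    [0.6, [0, 0, 0], 0],
    [0.6, [0, 0, 0], 0],
  ],
)

```text
t: 3.0
eef_pos: [0.6243, 0.0675, 0.0861]
tcp_rot: [0.267, 3.129, 0.001]
contact_force: [-0.2, -0.4, -0.0]
width: 0.032
gripper_force: 0.0
```

Call:
move_arm(
  increments=[
    [1, [0, 0, 0], 0],
    [1, [0, 0, 0], 0],
    [1, [0, 0, 0], 0],
    [1, [0, 0, 0], 0],
  ],
)

```text
t: 3.5
eef_pos: [0.6241, 0.067, 0.0857]
tcp_rot: [0.268, 3.13, -0.0]
contact_force: [-1.2, -3.1, 5.4]
width: 0.0148
gripper_force: 43.5
```

Call:
move_arm(
  increments=[
    [1, [0.02, 0.118, 0], 0],
    [1, [0.02, 0.118, 0], 0],
    [1, [0.02, 0.118, 0], 0],
    [1, [0.02, 0.118, 0], 0],
    [1, [0, 0, 0], 0],
  ],
)

```text
t: 4.12
eef_pos: [0.6284, 0.0885, 0.0858]
tcp_rot: [0.27, 3.129, -0.004]
contact_force: [-0.7, -8.6, 5.7]
width: 0.0152
gripper_force: 44.1
```

Call:
move_arm(
  increments=[
    [1, [0.01, 0.06, 0], 0],
    [1, [0, 0, 0], 0],
  ],
)

```text
t: 4.38
eef_pos: [0.6285, 0.0886, 0.0858]
tcp_rot: [-0.274, -3.13, 0.009]
contact_force: [-4.9, -16.4, 9.9]
width: 0.0154
gripper_force: 44.7
```

Call:
move_arm(
  increments=[
    [1, [0.01, 0.06, 0], 0],
    [1, [0, 0, 0], 0],
    [1, [-0.01, -0.08, 0], 0],
    [1, [-0.01, -0.05, 0], 0],
    [1, [0, 0, 0], 0],
  ],
)

```text
t: 5.0
eef_pos: [0.6283, 0.0884, 0.0858]
tcp_rot: [0.27, 3.129, -0.003]
contact_force: [0.6, -7.7, 5.7]
width: 0.0155
gripper_force: 44.1
```

Call:
move_arm(
  increments=[
    [-1, [0, 0, 0], 0],
    [-1, [0, 0, 0], 0],
    [-1, [0, 0, 0], 0],
    [-1, [0, 0, 0.6], 0],
    [-1, [-0.2, -0.3, 0.9], 0],
    [-1, [-0.4, -0.9, 0.5], 0],
    [-1, [-0.4, -1, 0], 0],
    [-1, [-0.4, -1, 0], 0],
    [-1, [-0.3, -1, 0], 0],
    [-1, [-0.3, -1, 0], 0],
  ],
)

```text
t: 6.25
eef_pos: [0.5273, -0.1707, 0.1855]
tcp_rot: [0.267, 3.13, 0.001]
contact_force: [1.1, -0.4, -0.2]
width: 0.0854
gripper_force: 0.0
```

```bash
python3 - <<'E'
from sil import *
q=np.load('q.npy');c,s=np.cos(q[2]),np.sin(q[2]);R=np.array([[c,-s],[s,c]])
im,P=cap('top'); P=P.reshape(-1,3); l=(P[:,:2]-q[:2])@R*1000; z=P[:,2]
k=(abs(l[:,0])<60)&(abs(l[:,1])<100)&(z>.092)&(z<.11); print('rib',np.median(l[k],0),len(l[k]))
im=ctrl.get_image('side')
Km=np.array([[im['fx'],0,im['cx']],[0,im['fy'],im['cy']],[0,0,1.]])
for Z,rng in((.055,(-45,40)),(.058,(-40,40))):
    yy,xx=np.meshgrid(np.arange(-130,130,.25),np.arange(rng[0],rng[1],.5))
    w=np.c_[np.c_[xx.ravel(),yy.ravel()]/1000@R.T+q[:2],np.full(xx.size,Z)]
    uv=cv2.projectPoints(w,np.array(im['rvec'],float),np.array(im['tvec'],float),Km,None)[0][:,0].astype(np.float32)
    r=cv2.remap(im['frame'],uv[:,0].reshape(xx.shape),uv[:,1].reshape(xx.shape),cv2.INTER_CUBIC)
    g=r.mean(2).mean(0); gr=np.gradient(cv2.GaussianBlur(g[None],(0,0),2)[0])*4
    print(Z,[(yy[0,k],gr[k].round(1)) for k in range(3,len(gr)-3) if abs(gr[k])>3 and abs(gr[k])==abs(gr[k-3:k+4]).max()])
print(ctrl.observe()['eef_pos'],ctrl.observe()['t'])
E
```

```text
rib [-1.54059865 56.65390233] 182
0.055 [(np.float64(-120.0), np.float64(12.8)), (np.float64(-107.5), np.float64(-10.2)), (np.float64(-94.75), np.float64(-3.6)), (np.float64(-77.75), np.float64(12.1)), (np.float64(-69.5), np.float64(-17.1)), (np.float64(-63.5), np.float64(11.7)), (np.float64(-57.5), np.float64(-6.2)), (np.float64(-33.25), np.float64(-14.0)), (np.float64(34.25), np.float64(-3.1)), (np.float64(107.5), np.float64(6.5)), (np.float64(113.75), np.float64(7.0)), (np.float64(120.75), np.float64(-17.7))]
0.058 [(np.float64(-122.5), np.float64(12.3)), (np.float64(-110.0), np.float64(-9.7)), (np.float64(-97.5), np.float64(-3.7)), (np.float64(-80.5), np.float64(12.1)), (np.float64(-72.0), np.float64(-16.9)), (np.float64(-66.25), np.float64(11.0)), (np.float64(-60.5), np.float64(-6.6)), (np.float64(-36.25), np.float64(-12.7)), (np.float64(31.0), np.float64(-3.4)), (np.float64(104.75), np.float64(4.8)), (np.float64(110.25), np.float64(7.6)), (np.float64(117.25), np.float64(-17.2))]
[ 0.52559625 -0.17591105  0.18578652] 6.35
```

Call:
move_arm(
  increments=[
    [-1, [-0.08, -0.79, 0], -0.5],
    [-1, [-0.08, -0.79, 0], -0.5],
    [-1, [-0.08, -0.78, -0.3], -0.46],
    [-1, [0, 0, -0.5], 0],
    [-1, [0, 0, 0], 0],
  ],
)

```text
t: 6.98
eef_pos: [0.5152, -0.2865, 0.1436]
tcp_rot: [-0.466, -3.103, -0.002]
contact_force: [0.4, 0.8, -0.6]
width: 0.0858
gripper_force: 0.0
```

Call:
move_arm(
  increments=[
    [-1, [-0.02, -0.13, -0.5], 0],
    [-1, [0, 0, -0.6], 0],
    [-1, [0, 0, -0.4], 0],
    [-1, [0, 0, 0], 0],
    [-1, [0, 0, 0], 0],
  ],
)

```text
t: 7.6
eef_pos: [0.5157, -0.2942, 0.0716]
tcp_rot: [0.466, 3.105, -0.0]
contact_force: [0.4, 0.2, 0.6]
width: 0.0853
gripper_force: 0.0
```

Call:
move_arm(
  increments=[
    [0, [-0.03, 0, -0.06], 0],
    [0.5, [0, 0, 0], 0],
    [1, [0, 0, 0], 0],
    [1, [0, 0, 0], 0],
    [1, [0, 0, 0], 0],
    [1, [0, 0, 0], 0],
    [1, [0, 0, 0], 0],
  ],
  grip_force=60,
)

```text
t: 8.48
eef_pos: [0.5136, -0.2942, 0.0676]
tcp_rot: [0.467, 3.106, -0.0]
contact_force: [0.3, -0.6, 5.0]
width: 0.0233
gripper_force: 59.1
```

Call:
move_arm(
  increments=[
    [1, [0, 0, 0.3], 0],
    [1, [0, 0, 0.7], 0],
    [1, [0, 0, 0.8], 0.3],
    [1, [0, 0.5, 0.6], 0.3],
    [1, [0, 0.8, 0], 0.3],
    [1, [0, 0.5, 0], 0.3],
    [1, [0, 0, 0], 0.2],
    [1, [0, 0, 0], 0],
  ],
)

```text
t: 9.48
eef_pos: [0.513, -0.2049, 0.1872]
tcp_rot: [-0.277, -3.129, 0.001]
contact_force: [-0.1, -0.7, -1.1]
width: 0.0237
gripper_force: 59.0
```

```bash
python3 - <<'E'
from sil import *
q=np.load('q.npy');c,s=np.cos(q[2]),np.sin(q[2]);R=np.array([[c,-s],[s,c]])
o=ctrl.observe();e=o['eef_pos'];print(e,o['tcp_rot'],o['contact_force'],o['t'],o['width'])
im,P=cap('top','grasp.png')
P2,F=P.reshape(-1,3),im['frame'].reshape(-1,3)
m=mask(im).ravel()>0
k=m&(np.hypot(*(P2[:,:2]-e[:2]).T)<.12)&(P2[:,2]>.05)
p=P2[k];print(len(p),np.histogram(p[:,2],bins=np.arange(.05,.26,.01)))
E
```

```text
[ 0.51301231 -0.20486938  0.1872089 ] [-2.76777240e-01 -3.12877674e+00  7.84736615e-04] [-0.10564271 -0.70653046 -1.08321369] 9.475 0.02369217889261642
81 (array([ 0,  0,  0,  0,  0,  0,  1, 15, 15, 13, 11, 17,  3,  3,  3,  0,  0,
        0,  0,  0]), array([0.05, 0.06, 0.07, 0.08, 0.09, 0.1 , 0.11, 0.12, 0.13, 0.14, 0.15,
       0.16, 0.17, 0.18, 0.19, 0.2 , 0.21, 0.22, 0.23, 0.24, 0.25]))
```

View pics/grasp.png

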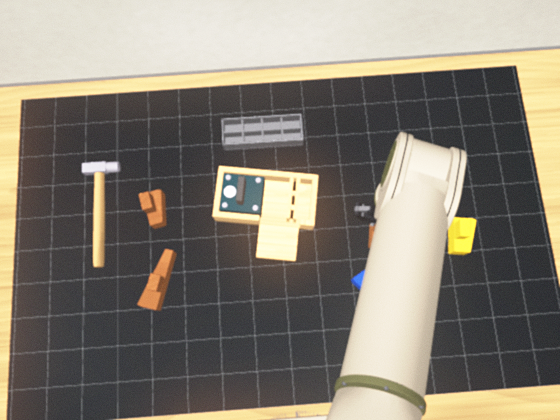

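Call:
move_arm(
  increments=[
    [1, [0.25, 0.45, 0], 0],
    [1, [0.48, 0.91, 0], 0],
    [1, [0.48, 0.91, 0], 0],
    [1, [0.48, 0.91, 0], 0],
    [1, [0.48, 0.91, 0], 0],
    [1, [0.25, 0.45, 0], 0.06],
    [1, [0, 0, 0], 0],
    [1, [0, 0, 0], 0],
  ],
)

```text
t: 10.52
eef_pos: [0.6342, 0.0206, 0.1872]
tcp_rot: [-0.272, -3.129, 0.002]
contact_force: [0.1, -0.7, -0.9]
width: 0.0234
gripper_force: 59.1
```

Call:
move_arm(
  increments=[
    [1, [0, 0.034, -0.5], 0],
    [1, [0, 0, -0.5], 0],
    [1, [0, 0, -0.1], 0],
    [1, [0, 0, 0], 0],
  ],
)

```text
t: 11.02
eef_pos: [0.6345, 0.0234, 0.1329]
tcp_rot: [0.27, 3.13, -0.0]
contact_force: [0.3, 0.1, -0.9]
width: 0.0233
gripper_force: 59.0
```

```bash
python3 - <<'E'
from sil import *
im=ctrl.get_image('side'); f=im['frame'][150:290,220:380]
cv2.imwrite('pics/lower.png',cv2.resize(f,None,fx=4,fy=4,interpolation=cv2.INTER_CUBIC)[:,:,::-1])
print(ctrl.observe()['eef_pos'])
E
```

```text
[0.63484125 0.02377324 0.13349327]
```

View pics/lower.png

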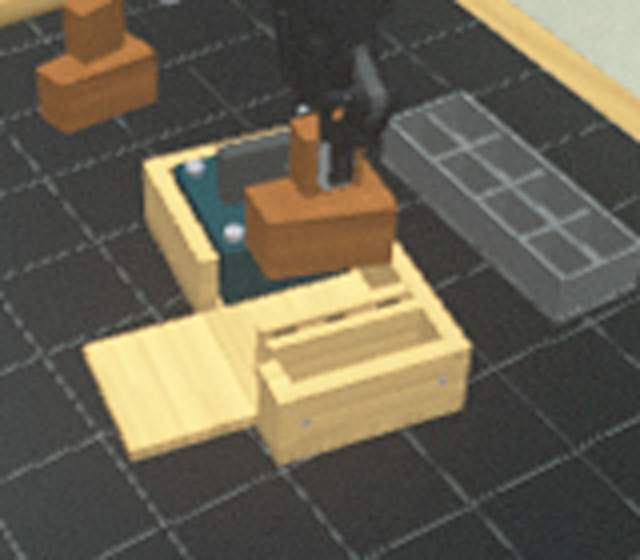

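The side crop shows the spacer held upright at (320,230), thick end to the back board, above the gap with clearance on both sides. Lowering it.

Call:
move_arm(
  increments=[
    [1, [-0.01, -0.02, -0.3], 0],
    [1, [0, 0, -0.3], 0],
    [1, [0, 0, -0.25], 0],
    [1, [0, 0, -0.15], 0],
    [1, [0, 0, -0.05], 0],
    [1, [0, 0, 0], 0],
  ],
)

```text
t: 11.82
eef_pos: [0.634, 0.0236, 0.0799]
tcp_rot: [0.268, 3.13, 0.0]
contact_force: [0.7, -0.1, -1.8]
width: 0.0229
gripper_force: 59.0
```

Now down about 2.5 mm to touch, then slide gently to the head.

Call:
move_arm(
  increments=[
    [1, [0, 0, -0.03], 0],
    [1, [0, 0, -0.03], 0],
    [1, [0, 0, 0], 0],
  ],
)

```text
t: 12.2
eef_pos: [0.6343, 0.0237, 0.0777]
tcp_rot: [0.268, 3.129, 0.001]
contact_force: [-2.2, 0.3, 4.5]
width: 0.0233
gripper_force: 59.7
```

Call:
move_arm(
  increments=[
    [1, [0.003, 0.02, 0], 0],
    [1, [0.003, 0.02, 0], 0],
    [1, [0.003, 0.02, 0], 0],
    [1, [0, 0, 0], 0],
  ],
)

```text
t: 12.7
eef_pos: [0.6347, 0.0245, 0.0777]
tcp_rot: [0.27, 3.129, -0.003]
contact_force: [-2.4, -6.1, 6.2]
width: 0.0233
gripper_force: 59.9
```

Call:
move_arm(
  increments=[
    [1, [0.004, 0.025, 0.02], 0],
    [1, [0.004, 0.025, 0], 0],
    [1, [0, 0, 0], 0],
  ],
)

```text
t: 13.08
eef_pos: [0.6346, 0.0248, 0.0778]
tcp_rot: [0.273, 3.13, -0.007]
contact_force: [-0.5, -10.1, 1.3]
width: 0.023
gripper_force: 59.6
```

Call:
move_arm(
  increments=[
    [1, [-0.012, -0.075, 0], 0],
    [1, [0, 0, 0], 0],
    [-0.2, [0, 0, 0], 0],
    [-0.2, [0, 0, 0], 0],
    [-0.2, [0, 0, 0.3], 0],
    [-0.2, [0, 0, 0.6], 0],
    [-0.2, [0, 0, 0.8], 0],
    [-1, [-0.2, 0.3, 0.6], -0.2],
    [-1, [-0.6, 0.8, 0], -0.4],
    [-1, [-0.6, 0.8, 0], -0.4],
  ],
)

```text
t: 14.32
eef_pos: [0.5638, 0.1215, 0.1945]
tcp_rot: [0.407, 3.113, 0.002]
contact_force: [1.0, 0.9, -0.3]
width: 0.0853
gripper_force: 0.0
```

Call:
move_arm(
  increments=[
    [-1, [-0.6, 0.9, 0], -0.46],
    [-1, [-0.6, 0.9, 0], 0],
    [-1, [-0.6, 0.9, 0], 0],
    [-1, [-0.5, 0.7, 0], 0],
    [-1, [-0.2, 0.3, 0], 0],
    [-1, [0, 0, 0], 0],
    [-1, [0, 0, 0], 0],
  ],
)

```text
t: 15.2
eef_pos: [0.4405, 0.3038, 0.1931]
tcp_rot: [0.47, 3.105, -0.0]
contact_force: [-0.4, -0.1, 0.2]
width: 0.085
gripper_force: 0.0
```

```bash
python3 - <<'E'
from sil import *
q=np.load('q.npy')
ims=[ctrl.get_image(n) for n in('top','side')]; ims[1]['side']=True
for n,i in(('t',ims[:1]),('s',ims[1:]),('b',ims)):
    r=fit(i,None,SP(6.5),LS,[q[2]],z0=.01,cen=(.63,.02))
    c,s=np.cos(q[2]),np.sin(q[2]); print(n,(r.x[:2]-q[:2])@np.array([[c,-s],[s,c]])*1000,np.degrees(r.x[2]-q[2]),r.fun)
A=np.array([-.3]);r=fit(ims,None,W,LW,A,cen=(.434,.284)); print('W',r.x.round(4),r.fun)
o=ctrl.observe();print(o['eef_pos'],o['tcp_rot'],o['t'])
f=ims[1]['frame'][150:290,220:380]
cv2.imwrite('pics/placed.png',cv2.resize(f,None,fx=4,fy=4,interpolation=cv2.INTER_CUBIC)[:,:,::-1])
E
```

```text
t [  6.44628213 -11.76154606] 1.3696941135577094 0.27463571252161023
s [ 8.93273373 -1.55210004] -15.872294078184744 0.27616175948918054
b [  7.26492734 -11.65514392] 0.48190688215546307 0.2809613563507253
W [ 0.4451  0.2938 -0.2965] 0.2172145275161061
[0.44029181 0.30390982 0.19294476] [ 4.70576382e-01  3.10574753e+00 -2.81164466e-04] 15.3
```

View pics/placed.png

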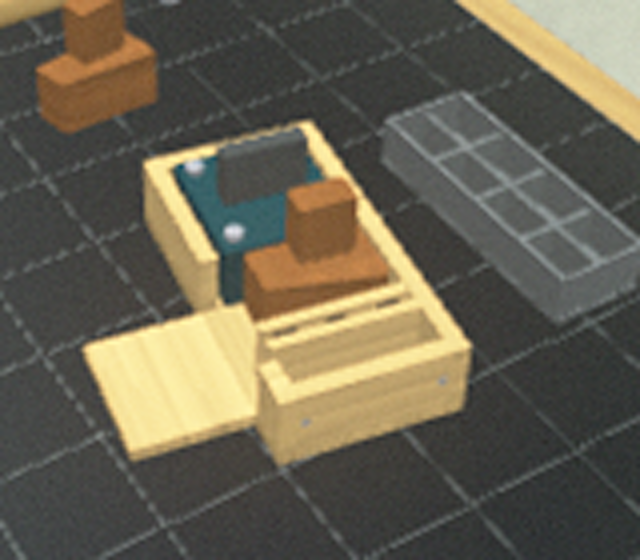

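The crop shows the spacer standing flat against the head, with its lug at (320,220). The fit puts it at crate (7,-12) and square. Next is the wedge.

Call:
move_arm(
  increments=[
    [-1, [-0.16, -0.22, -0.3], 0],
    [-1, [0, 0, -0.7], 0],
    [-1, [0, 0, -0.7], 0],
    [-1, [0, 0, -0.5], 0],
    [-1, [0, 0, -0.26], 0],
    [-1, [0, 0, 0], 0],
    [-1, [0, 0, 0], 0],
  ],
)

```text
t: 16.18
eef_pos: [0.4319, 0.2947, 0.0709]
tcp_rot: [0.467, 3.106, 0.002]
contact_force: [-0.2, -0.4, 0.7]
width: 0.0856
gripper_force: 0.0
```

Call:
move_arm(
  increments=[
    [0, [0, -0.02, -0.06], 0],
    [0.5, [0, 0, 0], 0],
    [1, [0, 0, 0], 0],
    [1, [0, 0, 0], 0],
    [1, [0, 0, 0], 0],
    [1, [0, 0, 0], 0],
    [1, [0, 0, 0], 0],
  ],
)

```text
t: 17.05
eef_pos: [0.4313, 0.2935, 0.0671]
tcp_rot: [0.466, 3.107, 0.001]
contact_force: [-0.5, -0.3, 4.5]
width: 0.0232
gripper_force: 59.2
```

Call:
move_arm(
  increments=[
    [1, [0, 0, 0.4], 0],
    [1, [0, 0, 0.6], 0.3],
    [1, [0, -0.3, 0.2], 0.3],
    [1, [0.3, -0.6, 0], 0.3],
    [1, [0.3, -0.8, 0], 0.3],
    [1, [0.3, -0.8, 0], 0.2],
    [1, [0, -0.5, 0], 0],
    [1, [0, 0, 0], 0],
    [1, [0, 0, 0], 0],
  ],
)

```text
t: 18.18
eef_pos: [0.4759, 0.1441, 0.1266]
tcp_rot: [-0.275, -3.129, -0.0]
contact_force: [-0.4, -0.1, -1.7]
width: 0.0234
gripper_force: 59.0
```

Call:
move_arm(
  increments=[
    [1, [-0.1, -0.55, 0], 0],
    [1, [-0.16, -0.95, 0], 0],
    [1, [-0.16, -0.95, 0], 0],
    [1, [0.3, -0.08, 0], 0.06],
    [1, [0.5, -0.08, -0.2], 0],
    [1, [0.4, -0.06, -0.2], 0],
    [1, [0, 0, -0.2], 0],
    [1, [0, 0, 0], 0],
  ],
)

```text
t: 19.18
eef_pos: [0.5144, 0.0111, 0.0958]
tcp_rot: [-0.265, -3.128, 0.0]
contact_force: [0.4, 0.2, -1.8]
width: 0.0236
gripper_force: 59.5
```

Call:
move_arm(
  increments=[
    [1, [0.02, -0.005, -0.2], 0],
    [1, [0, 0, -0.12], 0],
    [1, [0, 0, -0.06], 0],
    [1, [0, 0, 0], 0],
    [1, [0, 0, 0], 0],
  ],
)

```text
t: 19.8
eef_pos: [0.5163, 0.0097, 0.0781]
tcp_rot: [0.268, 3.13, 0.0]
contact_force: [-0.7, -0.4, -2.1]
width: 0.0237
gripper_force: 59.5
```

Call:
move_arm(
  increments=[
    [1, [0, 0.01, -0.025], 0],
    [1, [0, 0, 0], 0],
    [-0.2, [0, 0, 0], 0],
    [-0.2, [0, 0, 0], 0],
    [-0.2, [0, 0, 0.4], 0],
    [-0.2, [0, 0, 0.7], 0],
    [-0.2, [-0.4, 0.1, 0.8], 0],
    [1, [-0.7, 0.1, 0], 0],
    [1, [-0.7, 0.1, 0], 0],
    [1, [-0.2, 0, 0], 0],
  ],
)

```text
t: 21.05
eef_pos: [0.4148, 0.0256, 0.1716]
tcp_rot: [0.266, 3.13, 0.001]
contact_force: [0.9, 0.2, 0.9]
width: 0.0004
gripper_force: 0.0
```

```bash
cat > chk.py <<'E'
from sil import *
import sys
q=np.load('q.npy'); c,s=np.cos(q[2]),np.sin(q[2]);R=np.array([[c,-s],[s,c]])
im,P=cap('side'); im['side']=True
m=mask(im)>0; l=(P[...,:2]-q[:2])@R*1000; z=P[...,2]
k=m&(z>.047)&(z<.063)&(abs(l[...,1])<70)&(l[...,0]<60)
p=l[k&(l[...,0]<0)]; print('wedge top minx',np.percentile(p[:,0],1) if len(p) else None,len(p))
k=m&(z>.09)&(z<.107)&(abs(l[...,1])<70)
for a,b,n in((-180,-35,'wlug'),(-20,60,'slug')):
    g=l[k&(l[...,0]>a)&(l[...,0]<b)]
    if len(g)>5: print(n,cv2.minAreaRect(np.float32(g)),len(g))
im2,P=cap('top'); m=mask(im2)>0; l=(P[...,:2]-q[:2])@R*1000; z=P[...,2]
k=m&(z>.09)&(z<.107)&(abs(l[...,1])<70)
for a,b,n in((-180,-35,'wlug'),(-20,60,'slug')):
    g=l[k&(l[...,0]>a)&(l[...,0]<b)]
    if len(g)>5: print('top',n,cv2.minAreaRect(np.float32(g)),len(g))
o=ctrl.observe();e=o['eef_pos'];print('tcp',e,(e[:2]-q[:2])@R*1000,o['contact_force'],o['t'])
E
python3 chk.py
```

```text
wedge top minx -156.42132079970952 691
wlug ((-99.74712371826172, -40.109642028808594), (34.89635467529297, 25.25338363647461), 4.321066379547119) 149
slug ((13.211305618286133, -6.558994293212891), (26.017229080200195, 40.5599365234375), 89.62165069580078) 147
top slug ((13.619272232055664, -4.789948463439941), (23.066349029541016, 37.11875534057617), 89.71392059326172) 120
tcp [0.41593553 0.02524027 0.17180056] [-200.57885738  -41.64978394] [ 0.14887401 -0.10084765 -0.30949093] 21.15
```

Call:
move_arm(
  increments=[
    [1, [0.18, 0.1, -0.4], 0],
    [1, [0.18, 0.1, -0.7], 0],
    [1, [0, 0, -0.7], 0],
    [1, [0, 0, -0.5], 0],
    [1, [0, 0, -0.26], 0],
    [1, [0, 0, 0], 0],
    [1, [0, 0, 0], 0],
  ],
)

```text
t: 22.02
eef_pos: [0.435, 0.0352, 0.0444]
tcp_rot: [0.268, 3.129, 0.001]
contact_force: [-0.6, -0.0, -0.2]
width: 0.0
gripper_force: 0.0
```

Call:
move_arm(
  increments=[
    [1, [0.099, -0.017, 0], 0],
    [1, [0.099, -0.017, 0], 0],
    [1, [0.099, -0.017, 0], 0],
    [1, [0.099, -0.017, 0], 0],
    [1, [0.099, -0.017, 0], 0],
    [1, [0, 0, 0], 0],
  ],
)

```text
t: 22.78
eef_pos: [0.4593, 0.0308, 0.0435]
tcp_rot: [0.268, 3.13, -0.0]
contact_force: [0.2, -0.3, 0.6]
width: -0.0001
gripper_force: 0.0
```

Call:
move_arm(
  increments=[
    [1, [0.06, -0.01, 0], 0],
    [1, [0.06, -0.01, 0], 0],
    [1, [0.06, -0.01, 0], 0],
    [1, [0, 0, 0], 0],
  ],
)

```text
t: 23.28
eef_pos: [0.4675, 0.0294, 0.0434]
tcp_rot: [-0.268, -3.129, 0.0]
contact_force: [-4.0, -0.1, 1.9]
width: -0.0002
gripper_force: 1.9
```

Call:
move_arm(
  increments=[
    [1, [0.04, -0.007, 0], 0],
    [1, [0.04, -0.007, 0], 0],
    [1, [0.04, -0.007, 0], 0],
    [1, [0, 0, 0], 0],
  ],
)

```text
t: 23.78
eef_pos: [0.4718, 0.0285, 0.0431]
tcp_rot: [-0.267, -3.125, 0.0]
contact_force: [-12.5, 2.3, 8.3]
width: 0.0001
gripper_force: 6.3
```

Call:
move_arm(
  increments=[
    [1, [0.04, -0.007, 0], 0],
    [1, [0.04, -0.007, 0], 0],
    [1, [0.04, -0.007, 0], 0],
    [1, [0, 0, 0], 0],
  ],
)

```text
t: 24.28
eef_pos: [0.4754, 0.0276, 0.0425]
tcp_rot: [-0.266, -3.12, 0.001]
contact_force: [-22.6, 2.1, 16.2]
width: -0.0002
gripper_force: 11.2
```

Call:
move_arm(
  increments=[
    [1, [-0.2, 0.035, 0.02], 0],
    [1, [-0.2, 0.035, 0], 0],
    [1, [0, 0, 0], 0],
    [1, [0, 0, 0], 0],
  ],
)

```text
t: 24.78
eef_pos: [0.4604, 0.0309, 0.0449]
tcp_rot: [0.267, 3.129, 0.001]
contact_force: [0.1, 0.5, 0.8]
width: 0.0
gripper_force: 0.0
```

```bash
python3 chk.py
```

```text
wedge top minx -132.72158304448573 601
wlug ((-75.65367889404297, -45.106021881103516), (35.40353775024414, 24.218685150146484), 0.21581794321537018) 143
slug ((16.285024642944336, -6.1133012771606445), (25.889358520507812, 39.198524475097656), 89.63758087158203) 140
top slug ((15.103145599365234, -4.9202728271484375), (35.70119094848633, 23.33283805847168), 0.7839396595954895) 94
tcp [0.46034691 0.03081378 0.04471549] [-157.75878004  -28.61612112] [-0.68259143 -0.28379608  0.14952233] 24.875
```

Call:
move_arm(
  increments=[
    [1, [-0.015, -0.09, 0], 0],
    [1, [0.1, -0.017, 0], 0],
    [1, [0.1, -0.017, 0], 0],
    [1, [0.1, -0.017, 0], 0],
    [1, [0.06, -0.01, 0], 0],
    [1, [0.04, -0.007, 0], 0],
    [1, [0, 0, 0], 0],
  ],
)

```text
t: 25.75
eef_pos: [0.4765, 0.0232, 0.0437]
tcp_rot: [-0.267, -3.124, 0.001]
contact_force: [-13.2, 1.6, 8.5]
width: 0.0001
gripper_force: 6.5
```

Call:
move_arm(
  increments=[
    [1, [0.03, -0.005, 0], 0],
    [1, [0.03, -0.005, 0], 0],
    [1, [0, 0, 0], 0],
  ],
)

```text
t: 26.12
eef_pos: [0.4783, 0.0227, 0.0434]
tcp_rot: [-0.266, -3.121, 0.001]
contact_force: [-17.3, 1.2, 12.3]
width: 0.0
gripper_force: 9.0
```

Call:
move_arm(
  increments=[
    [1, [0.03, -0.005, 0], 0],
    [1, [0.03, -0.005, 0], 0],
    [1, [0, 0, 0], 0],
  ],
)

```text
t: 26.5
eef_pos: [0.4803, 0.0222, 0.0432]
tcp_rot: [-0.266, -3.119, 0.001]
contact_force: [-22.2, 1.8, 14.4]
width: 0.0003
gripper_force: 11.3
```

Call:
move_arm(
  increments=[
    [1, [-0.2, 0.035, 0.02], 0],
    [1, [-0.2, 0.035, 0], 0],
    [1, [0, 0, 0], 0],
    [1, [0, 0, 0], 0],
  ],
)

```text
t: 27.0
eef_pos: [0.4656, 0.0255, 0.0458]
tcp_rot: [0.267, 3.129, 0.001]
contact_force: [-0.7, -1.6, 0.7]
width: 0.0003
gripper_force: 0.0
```

```bash
python3 chk.py
```

```text
wedge top minx -125.83950527264982 573
wlug ((-69.09703826904297, -45.620079040527344), (26.87592315673828, 35.68721389770508), 88.9196548461914) 150
slug ((15.632268905639648, -5.569906234741211), (40.55717086791992, 24.739702224731445), 1.13043212890625) 144
top slug ((15.734590530395508, -4.983335494995117), (23.15808868408203, 35.746402740478516), 89.59968566894531) 94
tcp [0.46555908 0.02539157 0.0456907 ] [-151.70160861  -33.07456397] [-0.45121181  0.27194272 -0.46871956] 27.1
```

Call:
move_arm(
  increments=[
    [1, [0.1, -0.017, 0], 0],
    [1, [0.1, -0.017, 0], 0],
    [1, [0.1, -0.017, 0], 0],
    [1, [0.06, -0.01, 0], 0],
    [1, [0.04, -0.007, 0], 0],
    [1, [0, 0, 0], 0],
  ],
)

```text
t: 27.85
eef_pos: [0.4811, 0.0225, 0.0444]
tcp_rot: [-0.266, -3.121, 0.0]
contact_force: [-17.9, 2.2, 11.1]
width: -0.0001
gripper_force: 9.4
```

Call:
move_arm(
  increments=[
    [1, [0.03, -0.005, 0], 0],
    [1, [0.03, -0.005, 0], 0],
    [1, [0, 0, 0], 0],
  ],
)

```text
t: 28.22
eef_pos: [0.4829, 0.022, 0.0441]
tcp_rot: [-0.266, -3.118, 0.001]
contact_force: [-22.8, 1.8, 15.9]
width: 0.0001
gripper_force: 12.1
```

Call:
move_arm(
  increments=[
    [1, [-0.2, 0.035, 0.02], 0],
    [1, [-0.3, 0.05, 0], 0],
    [1, [-0.3, 0.05, 0.4], 0],
    [1, [-0.2, 0, 1], 0],
    [1, [0, 0, 1], 0],
    [1, [0, 0.5, 0.5], 0],
    [1, [0, 0, 0], 0],
  ],
)

```text
t: 29.1
eef_pos: [0.4389, 0.055, 0.1935]
tcp_rot: [0.263, 3.127, 0.004]
contact_force: [-1.1, -0.1, -0.0]
width: -0.0002
gripper_force: 0.0
```

```bash
python3 chk.py; python3 - <<'E'
from sil import *
a=ctrl.get_image('side')['frame'][150:290,220:380]; b=ctrl.get_image('top')['frame'][150:290,190:350]
cv2.imwrite('pics/final.png',cv2.resize(np.hstack([a,b]),None,fx=2.5,fy=2.5,interpolation=cv2.INTER_CUBIC)[:,:,::-1])
E
```

```text
wedge top minx -123.86808704500615 563
wlug ((-66.113525390625, -46.03889465332031), (25.268644332885742, 36.61292266845703), 89.74465942382812) 147
slug ((16.343000411987305, -6.176351547241211), (39.7556037902832, 26.17340660095215), 0.09749865531921387) 141
top wlug ((-64.17840576171875, -51.03563690185547), (37.2911491394043, 14.313915252685547), 19.63167381286621) 28
top slug ((16.02388572692871, -4.866783142089844), (36.865230560302734, 23.08575439453125), 0.17302942276000977) 131
tcp [0.43776132 0.05301451 0.19113902] [-183.78609627  -10.57283679] [ 1.01752204 -0.13163231 -0.56261423] 29.2
```

View pics/final.png

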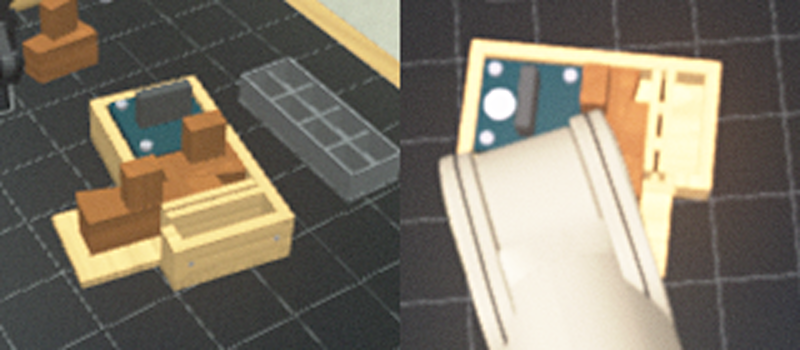

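The left half shows the wedge square along the facing and overlapping the spacer, with the head home. The tip is at about crate x = +16, and nothing sprang back.

```bash
python3 -c "
from station import ctrl
print(ctrl.hand_in())"
```

```text
the job is handed in; nothing more can be done
None
```

The job is handed in at about 29 s: the head is home, the thick spacer (chosen for a measured gap of about 60.5 mm, close to where the thin one would suit) stands flat against it, and the wedge is jammed square with its tip at about crate x = +16 mm after three pushes peaking at about 22 N along x, just over the 20 N advised.

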